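# Fetch the rolling pin out of the draining bin

### The job

The wooden rolling pin hangs by its handles on two hooks inside the steel draining bin. Lift it up off the hooks, tilt it and draw it out end first through the opening between the two shelves, which is shorter than the pin, without forcing it against the bin and without disturbing the cup and soap on the shelves or the mug and soap dispenser beside the bin. Finish while still holding it in the gripper, level and still, entirely clear above the bin.

Things in the scene. Friction and masses are not known exactly. Their poses are not given: they have to be found in the camera images.
- bin: Slatted steel draining bin fixed to the counter, 450 mm along its y, 180 mm along x, 165 mm tall; origin at the centre of its underside, z up. The +x long wall, farther from the robot, carries the two hooks. Walls 5 mm, slat gaps 13 mm, floor 6 mm thick. Flat fixed shelves (underside 157 mm, top 165 mm above the counter) cover both ends from |y| = 115 mm to the end walls.
- opening (a point): Centre of the opening between the shelves, 165 mm straight above the bin's origin, level with the shelf tops. It is 230 mm along the bin's y and 170 mm along its x, and the pin's only way out.
- hook_left (a point): Where the handle rests on the hook at the bin's +y end: bin x = 19, y = 127, z = 98 mm. The hook is an 8 mm bar that slopes down from the +x wall (130 mm high there), runs level under the handle and turns up on the -x side to a tip 116 mm above the counter, ending at bin x = -10 mm. It lies 12 mm in under the shelf's edge.
- hook_right (a point): The same point on the other hook, at the bin's y = -127 mm.
- pin: Wooden rolling pin, 310 mm long along its y, origin at its centre: body 36 mm diameter, 200 mm long, and at each end a handle 18 mm diameter, 55 mm long. 0.14 to 0.26 kg. Starts level along the bin's y, a handle on each hook, its axis 107 mm above the counter. It may be rolled about its axis. Raised 18 mm or more, its handles pass over the hook tips towards the bin's -x.
- end_a (a point): Centre of the pin's end face at its own +y end, 155 mm from its centre.
- end_b (a point): Centre of the pin's end face at its own -y end, 155 mm from its centre.
- ramekin: White ceramic cup, 64 mm across, 40 mm tall, standing loose on one of the two shelves (either one), about 165 mm from the bin's centre. Origin: centre of its underside. Leave it there.
- soap: Green bar of soap, 75 x 50 x 22 mm, lying loose on the other shelf. Origin: centre of its underside. Leave it there.
- mug: Blue mug, 80 mm across, 95 mm tall, on the counter to the robot's right. Origin: centre of its underside. Leave it there.
- dispenser: Amber soap dispenser, 64 mm across, 177 mm tall, on the counter to the robot's right. Origin: centre of its underside. Leave it there.

How it is judged:
By the outcome, as a careful person would: the job done as asked, in the order asked, and still so for the second after the job is handed in, while the arm keeps its last pose, push and grip.
It also fails if it takes over 45 s, if anything falls off the work surface, if the arm or the gripper's body presses on something with over 40 N, if the wrist force passes 120 N, or if a joint passes its speed limit or range.

### The arm

A 6-joint arm with a two-finger parallel gripper is mounted at the origin on the work surface. World frame = base frame: x ahead of the robot, y to its left, z up, the work surface at z = 0. Lengths are in mm, angles in degrees, forces in N, time in s.
With the tool pointing down it reaches from about 300 to 850 mm from the base axis. Payload 4.2 kg.
Tool frame: the origin (TCP) lies between the finger pads; the fingertips stand 14 mm ahead of it and the grasp point (between the pads) lies 5 mm behind it; z points along the fingers, y is the line along which they close (so a half turn about z gives the same grasp; the last joint's range is limited). The gripper opens to 91 mm and grips with 3 to 60 N. Pads are 32 mm wide; open, the fingers measure 118 mm over their backs; the gripper's body (76 mm by 178 mm) begins 60 mm behind the grasp point.
Start: joints at [69.901, 18.312, 89.639, -0, 72.044, -1.146], TCP at [186.762, 543.84, 227.976] pointing down, gripper open.
Joint ranges: [-177.97, 177.97], [-48.28, 115.42], [12.27, 149.76], [-77.06, 257.06], [2.81, 150.46], [-146.56, 146.56]. Speed limits (degrees/s): [147.25, 147.25, 180, 180, 180, 180].

### API

Orientations are given as [roll, pitch, yaw] about the fixed x, y, z axes, in that order (R = Rz(yaw) Ry(pitch) Rx(roll)).
In Python, from workcell import * gives the robot as it stands. The module is installed in compiled form; this text tells all that it offers.
- The arm moves only by the tool send_rows, never from a script. Its argument "deltas" is a list of rows, each a list of 2 entries, a list of its own where there are three numbers: the shift along the tool's x, y, z normalised to -1 to 1, where 1 is 0.5 m, then the turn, a rotation vector about the tool's x, y, z normalised to -1 to 1, where 1 is 0.5 rad. A call has 1 to 10 rows; each row shifts and turns the commanded pose from where the row before left it, along the tool's axes as they then stand; what a row does not reach is not made up. A row lasts 1/10 s, in which the tool goes at most 50 mm and 8.59 degrees, less where a joint would pass 70% of its speed; a pose out of reach is approached as far as the arm can. A call with a number of a shift or a turn outside -1 to 1 is refused whole. A call with a gripper value outside its range is refused whole. "grip" is the closure, from 0 (fully open) to 1 (shut), set as the call begins (left out, the last holds). The fingers move at their own pace and stop on an object; "grip_force" is the grip in N (left out, the last holds). Time passes only in rows, so rows that do not move let the fingers close. It gives the time, the measured TCP pose, the force, the opening and the grip force at its end, in the units of the state.
- state(): the state, without advancing time (a new reading comes with each control period).
- grab_frame(name): name is "scene" or "top"; returns the picture (384x512x3 uint8, red, green, blue); there is no depth.
- calibration(name): a dict with "mtx" (3x3 intrinsics, pixels), "R" (3x3) and "t" (3): a world point X has camera coordinates R X + t. Camera axes: x right, y down, z forward; pixel columns grow to the right and rows downward; lengths in mm; the calibration is good to about 2 mm. A picture is of the moment at which its call begins. calibration takes no time and is no camera call.
- job_done(): hands the job in; it is judged then, once.
Trained networks look in the newest picture that a camera, given by its name, has taken for a name from the list of things; names that differ only in an ending like _2 or _b are one class to them, and where a whole thing is asked for, a point or a joint stands for the part that bears it (a point fixed in the world has none). Each returns a list of dicts, best first, with "p" (0 to 1); they miss things now and then, are a little off and sometimes report something else, mostly with a low value. They report only what shows in the picture. A call takes as long as a camera call.
- trace(camera, label): "pixels" (384x512 bool, what is visible of it) and "bbox" ([left, top, width, height] in pixels, round what is visible of it).
The state is a dict: "time_s": time; "qpos": joint angles; "qvel": joint speeds; "effort": joint torques, N m; "ee_pos": TCP position; "ee_rot": TCP orientation; "force": force on the tool from outside, world axes, zero at the start; "torque": the same for the moment, N m; "gripper_width": finger opening in mm; "gripper_force": force on a finger pad.
Only numpy, scipy, OpenCV 4.12 (cv2) and the standard library are available. Lean on these libraries where they do the work, as an engineer would, in place of code of your own. Each camera call takes 0.05 s, during which the arm holds its last target. There are 200 camera calls.

## Working session

There is one attempt and no reset: what is moved stays moved. The work goes in short steps, Python scripts to look and compute and a tool call to move; the robot and the scene stay as the last step left them, time stands still between calls to the robot, and variables do not carry over. Pictures are saved under pics/ and viewed, at most 10 in all, crops included, and the job is handed in when it is done.

Besides the shell and the picture viewer there is one more tool, called after ">>>" by a JSON object that holds its "fn" and its "kwargs", one argument or row to a line. send_rows: Moves the arm, as the interface text tells. Scaled input: -1 to 1 covers 0.5 m each way for a shift and 0.5 rad each way for a turn. Its arguments: {"type":"object","properties":{"deltas":{"type":"array","items":{"type":"array"}},"grip":{"type":"number"},"grip_force":{"type":"number"}},"required":["deltas"]}

```bash
mkdir -p pics; python3 - <<'E'
from workcell import *
import cv2, numpy as np
s=state();print(s['ee_pos'],s['ee_rot'],s['time_s'])
ims=[]
for n in('scene','top'):
    im=grab_frame(n);ims.append(im);cv2.imwrite(f'pics/{n}0.png',im[:,:,::-1])
    c=calibration(n);print(n,np.round(c['mtx'],1).tolist(),np.round(c['R'],3).tolist(),np.round(c['t'],1))
    for l in('bin','pin','ramekin','soap','mug','dispenser'):
        for d in trace(n,l)[:2]: print(n,l,round(d['p'],2),d['bbox'])
E
```

```text
[186.59567462 543.39021536 227.12989496] [-1.79901195e+02 -3.91910256e-05  1.61047391e+02] 0.0
scene [[386.8, 0.0, 259.0], [0.0, 386.8, 197.9], [0.0, 0.0, 1.0]] [[-0.746, 0.666, 0.011], [0.545, 0.619, -0.566], [-0.383, -0.416, -0.824]] [ 452.2 -137.4 1408.5]
scene bin 0.86 [218.6, 165.3, 163.1, 168.8]
scene pin 0.86 [256.5, 215.4, 60.7, 57.7]
scene ramekin 0.55 [337.6, 246.5, 24.0, 32.6]
scene ramekin 0.26 [215.9, 165.7, 165.1, 168.8]
scene soap 0.94 [234.3, 186.6, 28.5, 22.3]
scene mug 0.84 [208.1, 117.2, 30.7, 37.0]
scene dispenser 0.6 [175.3, 122.7, 20.1, 47.4]
top [[352.1, 0.0, 254.4], [0.0, 352.1, 191.9], [0.0, 0.0, 1.0]] [[-0.028, -0.999, -0.015], [-0.996, 0.029, -0.083], [0.083, 0.013, -0.996]] [-101.1  534.3 1116.4]
top bin 0.91 [113.2, 156.6, 161.2, 71.0]
top bin 0.57 [154.2, 178.9, 80.4, 15.6]
top pin 0.75 [152.1, 180.0, 81.8, 14.7]
top pin 0.24 [120.0, 191.0, 26.8, 20.7]
top ramekin 0.68 [116.8, 189.0, 29.4, 25.1]
top soap 0.93 [242.3, 168.5, 18.0, 25.1]
top soap 0.4 [153.5, 177.9, 80.8, 20.0]
top mug 0.66 [113.1, 156.8, 160.4, 66.0]
top dispenser 0.93 [351.0, 169.8, 28.3, 24.6]
```

```bash
ls .
```

```text
pics
```

View pics/scene0.png

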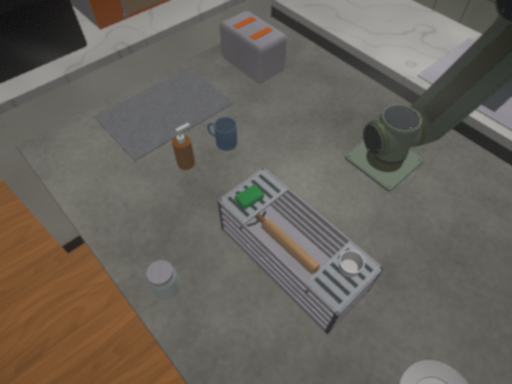

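View pics/top0.png

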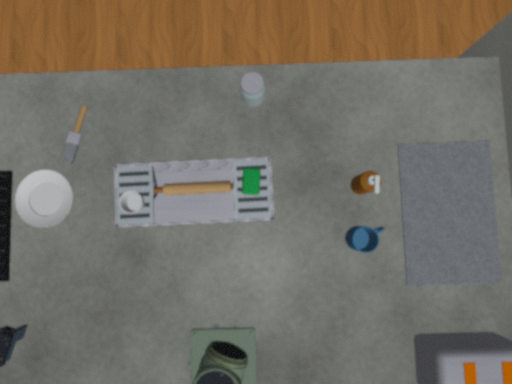

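The scene view shows the bin at centre (218–381, 165–334), with soap on the far shelf at (249,197) and the cup on the near shelf at (350,263). The pin runs from (258,217) to (317,270). In the top view the bin is at (113–274, 157–228), the cup at (131,202) on the +y shelf and the soap at (251,181) on the -y shelf. The mug and dispenser are well off to the right.

```bash
cat > fit.py <<'E'
from workcell import *
import cv2, numpy as np
from scipy.optimize import minimize
C={n:calibration(n) for n in('scene','top')}
def proj(n,P):
    c=C[n];q=(np.asarray(P)@np.array(c['R']).T+c['t'])@np.array(c['mtx']).T
    return q[:,:2]/q[:,2:]
def box(x,y,z,yaw,L):   # L: local points
    c,s=np.cos(yaw),np.sin(yaw);L=np.asarray(L,float)
    return L@np.array([[c,s,0],[-s,c,0],[0,0,1]])+[x,y,z]
def sil(n,P,k=4):
    h=cv2.convexHull((proj(n,P)).astype(np.float32))
    m=np.zeros((384*k,512*k),np.uint8);cv2.fillConvexPoly(m,np.round((h+.5)*k).astype(np.int32),1)
    return cv2.resize(m.astype(np.float32),(512,384),interpolation=cv2.INTER_AREA)
def iou(n,m,P):
    a=sil(n,P);return np.minimum(a,m).sum()/np.maximum(a,m).sum()
def mask(n,l,ok=lambda d:True):
    return next(d for d in trace(n,l) if ok(d))['pixels'].astype(np.float32)
def fit(f,x0,step):
    S=np.vstack([x0]+[np.array(x0)+np.eye(len(x0))[i]*step[i] for i in range(len(x0))])
    r=minimize(lambda x:-f(x),x0,method='Nelder-Mead',options=dict(initial_simplex=S,maxiter=300,xatol=.05,fatol=1e-5));return r.x,-r.fun
def cyl(r,y0,y1):
    t=np.linspace(0,2*np.pi,24);return np.array([[r*np.cos(a),y,r*np.sin(a)] for a in t for y in(y0,y1)])
def disc(r,h):
    t=np.linspace(0,2*np.pi,24);return np.array([[r*np.cos(a),r*np.sin(a),z] for a in t for z in(0,h)])
def cub(a,b,h): return [[i*a/2,j*b/2,z] for i in(-1,1) for j in(-1,1) for z in(0,h)]
E
python3 - <<'E'
from fit import *
for n in C: grab_frame(n)
B={n:mask(n,'bin',lambda d:d['bbox'][2]>120) for n in C}
P={n:mask(n,'pin') for n in C}
F={}
for zf in (0,1):
    f=lambda x:sum(iou(n,B[n],box(x[0],x[1],x[3] if zf else 0,x[2],cub(180,450,165))) for n in C)/2
    x,v=fit(f,[540,90,0,0][:3+zf],[15,15,.06,10][:3+zf]);print('bin',np.round(x,3),round(v,3),[round(float(iou(n,B[n],box(x[0],x[1],x[3] if zf else 0,x[2],cub(180,450,165)))),3) for n in C]);
    if not zf: b=x
im={n:(P[n]>0) for n in C}
for n in C:
    ys,xs=np.nonzero(P[n]); print('pin px',n,len(xs),cv2.minAreaRect(np.c_[xs,ys].astype(np.float32)))
f=lambda x:sum(iou(n,P[n],box(x[0],x[1],x[2],x[3],cyl(18,-100,100))) for n in C)/2
x,v=fit(f,[b[0]+19,b[1],107,b[2]],[10,10,15,.05]);print('pin',np.round(x,3),v)
for nm,g,z in(('ramekin',disc(32,40),165),('soap',cub(50,75,22),165),('soap',cub(75,50,22),165),('mug',disc(40,95),0),('dispenser',disc(32,140),0)):
    M={}
    for n in C:
        try: M[n]=mask(n,nm,lambda d:d['bbox'][2]<60)
        except StopIteration: print('missing',nm,n)
    x0={'ramekin':[b[0]-30,b[1]+165],'soap':[b[0]+30,b[1]-165],'mug':[420,-320],'dispenser':[560,-330]}[nm]+[b[2]]
    f=lambda x:sum(iou(n,M[n],box(x[0],x[1],z,x[2],g)) for n in M)/len(M)
    x,v=fit(f,x0,[10,10,.2]);d=x[:2]-b[:2];c,s=np.cos(b[2]),np.sin(b[2])
    print(nm,np.round(x,2),'in bin',np.round([c*d[0]+s*d[1],-s*d[0]+c*d[1]]),round(v,2))
# overlay check
for n in C:
    I=grab_frame(n)[:,:,::-1].copy(); I=cv2.resize(I,None,fx=3,fy=3)
    def pl(L,col): cv2.polylines(I,[np.round((proj(n,box(b[0],b[1],0,b[2],L))+.5)*3).astype(np.int32)],True,col,1)
    pl([[90,225,165],[-90,225,165],[-90,-225,165],[90,-225,165]],(0,0,255))
    pl([[85,115,165],[-85,115,165],[-85,-115,165],[85,-115,165]],(255,0,0))
    pl([[19,155,107],[19,-155,107]],(0,255,0))
    u,v=(200,160) if n=='scene' else (100,140)
    cv2.imwrite(f'pics/ov_{n}.png',I[v*3:v*3+540,u*3:u*3+570])
a,c=cv2.imread('pics/ov_scene.png'),cv2.imread('pics/ov_top.png')[:330]
cv2.imwrite('pics/ov.png',np.vstack([a[:,:],c])[:870] if 0 else cv2.resize(np.hstack([a[:540],np.pad(c,((0,210),(0,0),(0,0)))]),(800,379)))
E
```

```text
bin [5.27106e+02 5.55360e+01 2.20000e-02] 0.83 [0.846, 0.814]
bin [5.27222e+02 5.55680e+01 2.20000e-02 3.70000e-02] 0.83 [0.846, 0.814]
pin px scene 1021 ((285.9921875, 242.50856018066406), (83.01368713378906, 14.240840911865234), 42.184444427490234)
pin px top 927 ((193.51422119140625, 187.29197692871094), (13.691038131713867, 79.29595947265625), 87.20729064941406)
pin [5.43563e+02 5.35420e+01 1.06291e+02 2.30000e-02] 0.8687365055084229
ramekin [4.9845e+02 2.1922e+02 2.0000e-02] in bin [-25. 164.] 0.81
soap [ 550.25 -109.13    1.48] in bin [  20. -165.] 0.86
soap [ 5.5002e+02 -1.0942e+02 -1.0000e-01] in bin [  19. -165.] 0.86
mug [ 375.41 -445.71    1.54] in bin [-163. -498.] 0.89
dispenser [ 547.8  -462.26    1.63] in bin [   9. -518.] 0.81
```

View pics/ov.png

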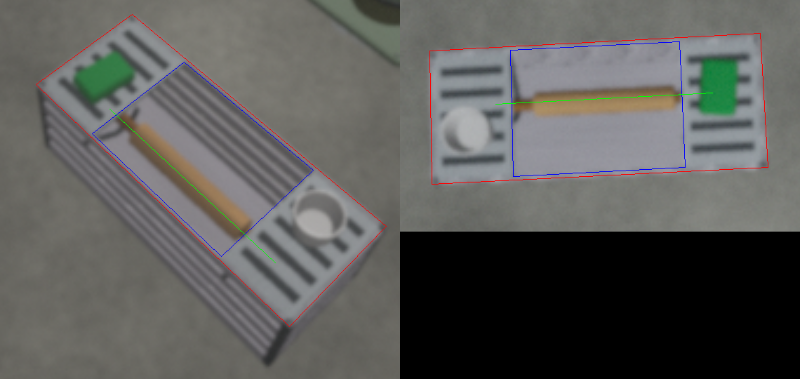

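The overlay fits in both views: red is the bin rim, blue the opening, green the pin axis. Bin is at (527, 55.5) with yaw 1.26°, and the pin axis is at about (544, 53.5, 106). I'll grasp 30 mm towards -y and raise the soap end first.

>>> {"fn": "send_rows", "kwargs": {
  "deltas": [
    [[0, 0, -0.01], [0, 0, 0.2436]],
    [[0, 0, -0.01], [0, 0, 0.2436]],
    [[0, 0, -0.01], [0, 0, 0.2436]],
    [[0, 0, -0.01], [0, 0, 0.2436]],
    [[0, 0, -0.01], [0, 0, 0.2436]],
    [[0, 0, -0.01], [0, 0, 0.2436]],
    [[0, 0, -0.01], [0, 0, 0.2436]],
    [[0, 0, -0.01], [0, 0, 0.2436]],
    [[0, 0, -0.01], [0, 0, 0.2436]],
    [[0, 0, -0.01], [0, 0, 0.2436]]
  ],
  "grip": 0.28,
  "grip_force": 40
}}

```text
time_s: 2.6
ee_pos: [186.7, 543.8, 278.2]
ee_rot: [180.0, -0.0, 91.0]
force: [-0.1, 0.7, -0.1]
gripper_width: 65.9
gripper_force: 0.0
```

>>> {"fn": "send_rows", "kwargs": {
  "deltas": [
    [[-0.06, 0.04, 0], [0, 0, 0]],
    [[-0.06, 0.04, 0], [0, 0, 0]],
    [[-0.06, 0.04, 0], [0, 0, 0]],
    [[-0.06, 0.04, 0], [0, 0, 0]],
    [[-0.06, 0.04, 0], [0, 0, 0]],
    [[-0.06, 0.04, 0], [0, 0, 0]],
    [[-0.06, 0.04, 0], [0, 0, 0]],
    [[-0.06, 0.04, 0], [0, 0, 0]],
    [[-0.06, 0.04, 0], [0, 0, 0]],
    [[-0.06, 0.04, 0], [0, 0, 0]]
  ]
}}

```text
time_s: 3.6
ee_pos: [394.0, 247.0, 278.2]
ee_rot: [180.0, -0.0, 91.3]
force: [0.3, 0.4, 0.2]
gripper_width: 65.7
gripper_force: 0.0
```

>>> {"fn": "send_rows", "kwargs": {
  "deltas": [
    [[-0.06, 0.04, 0], [0, 0, 0]],
    [[-0.06, 0.04, 0], [0, 0, 0]],
    [[-0.06, 0.04, 0], [0, 0, 0]],
    [[-0.06, 0.04, 0], [0, 0, 0]],
    [[-0.06, 0.04, 0], [0, 0, 0]],
    [[-0.06, 0.04, 0], [0, 0, 0]],
    [[-0.06, 0.04, 0], [0, 0, 0]],
    [[0, 0, 0], [0, 0, 0]],
    [[0, 0, 0], [0, 0, 0]]
  ]
}}

```text
time_s: 4.5
ee_pos: [537.9, 41.1, 277.6]
ee_rot: [-179.9, -0.0, 91.2]
force: [-0.1, -0.1, 0.1]
gripper_width: 65.5
gripper_force: 0.0
```

>>> {"fn": "send_rows", "kwargs": {
  "deltas": [
    [[-0.0175, 0.006, 0], [0, 0, 0]],
    [[-0.0175, 0.006, 0], [0, 0, 0]],
    [[0, 0, 0.03], [0, 0, 0]],
    [[0, 0, 0.03], [0, 0, 0]],
    [[0, 0, 0.03], [0, 0, 0]],
    [[0, 0, 0.03], [0, 0, 0]],
    [[0, 0, 0.03], [0, 0, 0]],
    [[0, 0, 0.03], [0, 0, 0]],
    [[0, 0, 0], [0, 0, 0]],
    [[0, 0, 0], [0, 0, 0]]
  ]
}}

```text
time_s: 5.5
ee_pos: [544.4, 24.2, 188.3]
ee_rot: [180.0, -0.0, 91.3]
force: [0.5, 0.1, 0.6]
gripper_width: 65.6
gripper_force: 0.0
```

```bash
python3 - <<'E'
from workcell import *
import cv2,numpy as np
a=grab_frame('scene')[150:330,200:390,::-1];b=grab_frame('top')[120:260,100:290,::-1]
a=np.pad(a,((0,0),(0,0),(0,0)));b=np.pad(b,((0,40),(0,0),(0,0)))
cv2.imwrite('pics/pre.png',cv2.resize(np.hstack([a,b]),(798,378),interpolation=cv2.INTER_CUBIC));s=state();print(s['ee_pos'],s['ee_rot'])
E
```

```text
[544.8755816   24.14093631 189.00818599] [ 1.79885136e+02 -1.88573201e-03  9.12770291e+01]
```

View pics/pre.png

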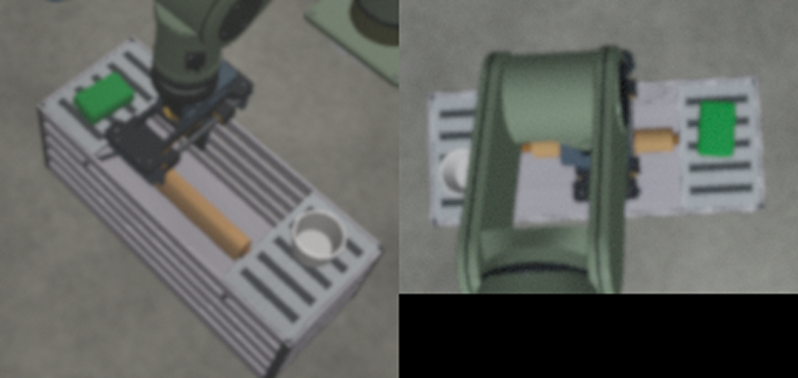

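The gripper straddles the pin at its soap-side half, with its long body across the bin and clear of the cup and soap. I'll descend 82 mm, then close.

>>> {"fn": "send_rows", "kwargs": {
  "deltas": [
    [[0, 0, 0.03], [0, 0, 0]],
    [[0, 0, 0.03], [0, 0, 0]],
    [[0, 0, 0.03], [0, 0, 0]],
    [[0, 0, 0.03], [0, 0, 0]],
    [[0, 0, 0.02], [0, 0, 0]],
    [[0, 0, 0.014], [0, 0, 0]],
    [[0, 0, 0.008], [0, 0, 0]],
    [[0, 0, 0], [0, 0, 0]],
    [[0, 0, 0], [0, 0, 0]]
  ]
}}

```text
time_s: 6.5
ee_pos: [544.7, 24.1, 107.4]
ee_rot: [179.9, -0.0, 91.3]
force: [-0.7, -0.1, 0.1]
gripper_width: 65.5
gripper_force: 0.0
```

>>> {"fn": "send_rows", "kwargs": {
  "deltas": [
    [[0, 0, 0], [0, 0, 0]],
    [[0, 0, 0], [0, 0, 0]],
    [[0, 0, 0], [0, 0, 0]],
    [[0, 0, 0], [0, 0, 0]],
    [[0, 0, 0], [0, 0, 0]],
    [[0, 0, 0], [0, 0, 0]],
    [[0, 0, 0], [0, 0, 0]],
    [[0, 0, 0], [0, 0, 0]]
  ],
  "grip": 0.75,
  "grip_force": 40
}}

```text
time_s: 7.3
ee_pos: [544.3, 24.1, 107.0]
ee_rot: [180.0, -0.0, 91.3]
force: [0.1, 0.1, 1.2]
gripper_width: 35.5
gripper_force: 40.0
```

>>> {"fn": "send_rows", "kwargs": {
  "deltas": [
    [[0, 0, -0.006], [0, 0, 0]],
    [[0, 0, -0.006], [0, 0, 0]],
    [[0, 0, -0.006], [0, 0, 0]],
    [[0, 0, -0.006], [0, 0, 0]],
    [[0, 0, -0.006], [0, 0, 0]],
    [[0, 0, -0.006], [0, 0, 0]],
    [[0, 0, -0.006], [0, 0, 0]],
    [[0, 0, -0.006], [0, 0, 0]],
    [[0, 0, 0], [0, 0, 0]],
    [[0, 0, 0], [0, 0, 0]]
  ]
}}

```text
time_s: 8.3
ee_pos: [544.3, 24.1, 131.0]
ee_rot: [180.0, -0.0, 91.3]
force: [-0.2, -0.4, -1.7]
gripper_width: 35.2
gripper_force: 40.0
```

```bash
python3 - <<'E'
from workcell import *
import cv2,numpy as np
s=state();print(s['ee_pos'],s['force'],s['torque'],s['gripper_width'])
a=grab_frame('scene')[150:330,200:390,::-1];b=np.pad(grab_frame('top')[120:260,100:290,::-1],((0,40),(0,0),(0,0)))
cv2.imwrite('pics/lift.png',cv2.resize(np.hstack([a,b]),(798,378),interpolation=cv2.INTER_CUBIC))
E
```

```text
[544.27941337  24.0864254  130.97713946] [-0.20736483 -0.40160068 -1.7004081 ] [-0.17673505  0.04768529  0.00833702] 35.21896586056809
```

View pics/lift.png

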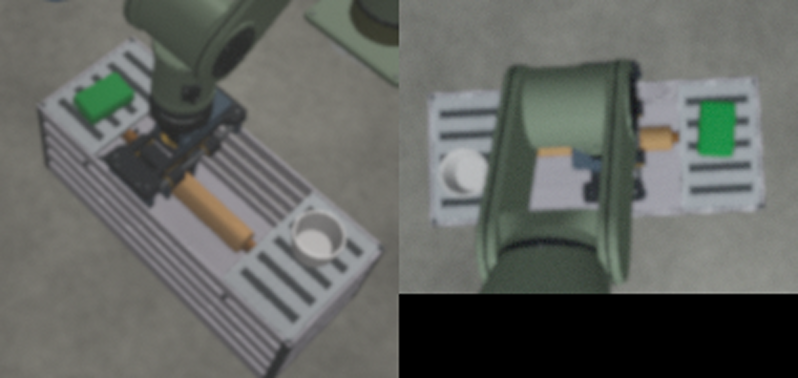

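The pin is up off the hooks and still parallel to the bin, and cup and soap are unmoved. Next is 4 mm more lift, then over the hook tips towards -x.

>>> {"fn": "send_rows", "kwargs": {
  "deltas": [
    [[0, 0, -0.008], [0, 0, 0]],
    [[0, -0.0145, 0], [0, 0, 0]],
    [[0, -0.0145, 0], [0, 0, 0]],
    [[0, -0.0145, 0], [0, 0, 0]],
    [[0, -0.0145, 0], [0, 0, 0]],
    [[0, -0.0145, 0], [0, 0, 0]],
    [[0, -0.0145, 0], [0, 0, 0]],
    [[0, -0.0145, 0], [0, 0, 0]],
    [[0, -0.0145, 0], [0, 0, 0]],
    [[0, 0, 0], [0, 0, 0]]
  ]
}}

```text
time_s: 9.4
ee_pos: [485.0, 22.8, 134.9]
ee_rot: [-179.9, -0.0, 91.3]
force: [-0.2, -0.4, -2.4]
gripper_width: 35.4
gripper_force: 40.0
```

```bash
python3 - <<'E'
from workcell import *
import cv2,numpy as np
s=state();print(s['ee_pos'],s['force'],s['torque'],s['gripper_width'])
a=grab_frame('scene')[150:330,200:390,::-1];b=np.pad(grab_frame('top')[120:260,100:290,::-1],((0,40),(0,0),(0,0)))
cv2.imwrite('pics/off.png',cv2.resize(np.hstack([a,b]),(798,378),interpolation=cv2.INTER_CUBIC))
E
```

```text
[485.03787048  22.77855661 134.89477811] [-0.17405278 -0.41136069 -2.44328104] [-1.94547470e-01  6.05155522e-02 -9.35008326e-05] 35.40123147901659
```

View pics/off.png

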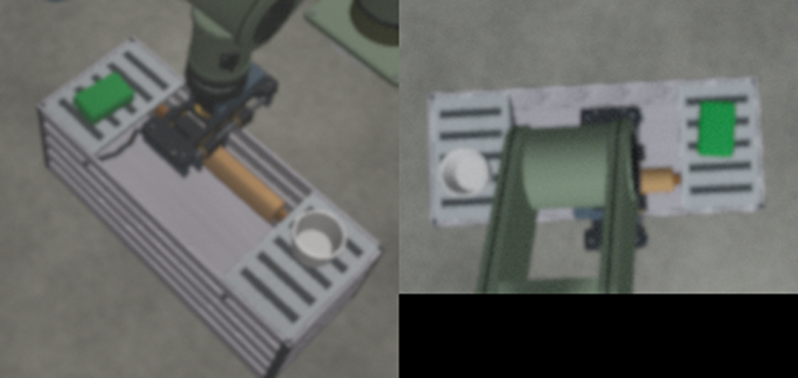

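The pin is now past the hooks on the -x side, its left end just short of the cup shelf's edge, and nothing else has been touched. I'll lower it 16 mm and slide it 52 mm under the cup shelf.

>>> {"fn": "send_rows", "kwargs": {
  "deltas": [
    [[0, 0, 0.016], [0, 0, 0]],
    [[0, 0, 0.016], [0, 0, 0]],
    [[0.013, 0, 0], [0, 0, 0]],
    [[0.013, 0, 0], [0, 0, 0]],
    [[0.013, 0, 0], [0, 0, 0]],
    [[0.013, 0, 0], [0, 0, 0]],
    [[0.013, 0, 0], [0, 0, 0]],
    [[0.013, 0, 0], [0, 0, 0]],
    [[0.013, 0, 0], [0, 0, 0]],
    [[0.013, 0, 0], [0, 0, 0]]
  ]
}}

```text
time_s: 10.5
ee_pos: [485.1, 75.4, 119.0]
ee_rot: [180.0, -0.0, 91.3]
force: [-0.2, -0.3, -2.0]
gripper_width: 35.0
gripper_force: 40.0
```

```bash
python3 - <<'E'
from workcell import *
import cv2,numpy as np
s=state();print(s['ee_pos'],s['force'],s['torque'],s['gripper_width'])
a=grab_frame('scene')[150:330,200:390,::-1];b=np.pad(grab_frame('top')[120:260,100:290,::-1],((0,40),(0,0),(0,0)))
cv2.imwrite('pics/shift.png',cv2.resize(np.hstack([a,b]),(798,378),interpolation=cv2.INTER_CUBIC))
E
```

```text
[485.13352789  75.39013487 119.00259739] [-0.23007009 -0.25045619 -1.96450008] [-0.17237168  0.05557565 -0.00901404] 35.009269819297884
```

View pics/shift.png

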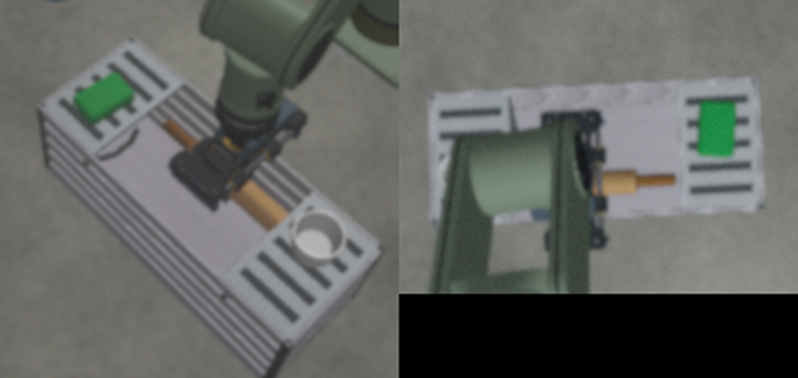

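The pin now lies under the cup shelf with its right end at col≈232, 10 mm inside the soap shelf's edge. I'll tilt it 25°, soap end up, while rising 30 mm.

>>> {"fn": "send_rows", "kwargs": {
  "deltas": [
    [[0, 0, -0.006], [0, -0.0873, 0]],
    [[-0.0003, 0, -0.006], [0, -0.0873, 0]],
    [[-0.0005, 0, -0.006], [0, -0.0873, 0]],
    [[-0.0008, 0, -0.006], [0, -0.0873, 0]],
    [[-0.001, 0, -0.006], [0, -0.0873, 0]],
    [[-0.0013, 0, -0.006], [0, -0.0873, 0]]
  ]
}}

```text
time_s: 11.2
ee_pos: [485.2, 74.8, 137.3]
ee_rot: [180.0, 15.1, 91.2]
force: [-0.0, 0.2, -2.7]
gripper_width: 35.4
gripper_force: 40.0
```

>>> {"fn": "send_rows", "kwargs": {
  "deltas": [
    [[-0.0015, 0, -0.006], [0, -0.0873, 0]],
    [[-0.0018, 0, -0.0056], [0, -0.0873, 0]],
    [[-0.002, 0, -0.0056], [0, -0.0873, 0]],
    [[-0.0023, 0, -0.0056], [0, -0.0873, 0]],
    [[0, 0, 0], [0, 0, 0]],
    [[0, 0, 0], [0, 0, 0]]
  ]
}}

```text
time_s: 11.8
ee_pos: [485.2, 75.1, 149.0]
ee_rot: [-180.0, 24.9, 91.3]
force: [-0.1, 0.0, -2.4]
gripper_width: 35.3
gripper_force: 40.0
```

```bash
python3 - <<'E'
from workcell import *
import cv2,numpy as np
s=state();print(s['ee_pos'],s['ee_rot'],s['force'],s['torque'],s['gripper_width'])
a=grab_frame('scene')[150:330,200:390,::-1];b=np.pad(grab_frame('top')[120:260,100:290,::-1],((0,40),(0,0),(0,0)))
cv2.imwrite('pics/tilt.png',cv2.resize(np.hstack([a,b]),(798,378),interpolation=cv2.INTER_CUBIC))
E
```

```text
[485.16949209  75.11723348 148.95026714] [-179.99395201   24.94225862   91.27653109] [-0.09564972  0.01681976 -2.40281712] [ 0.28245819  0.0541401  -0.01951567] 35.28272179093871
```

View pics/tilt.png

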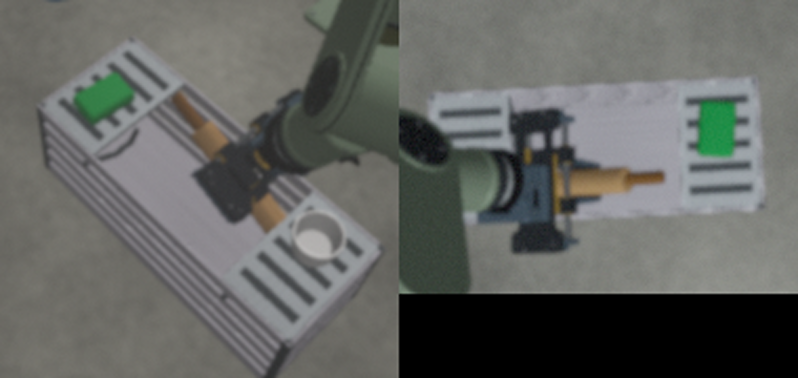

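The rising end now stands out of the opening (right panel, 660,178), inside the shelf edge, with the cup and soap untouched and only the pin's weight on the wrist. I'll draw it out 120 mm along its own axis.

>>> {"fn": "send_rows", "kwargs": {
  "deltas": [
    [[-0.03, 0, 0], [0, 0, 0]],
    [[-0.03, 0, 0], [0, 0, 0]],
    [[-0.03, 0, 0], [0, 0, 0]],
    [[-0.03, 0, 0], [0, 0, 0]],
    [[-0.03, 0, 0], [0, 0, 0]],
    [[-0.03, 0, 0], [0, 0, 0]],
    [[-0.03, 0, 0], [0, 0, 0]],
    [[-0.03, 0, 0], [0, 0, 0]],
    [[0, 0, 0], [0, 0, 0]],
    [[0, 0, 0], [0, 0, 0]]
  ]
}}

```text
time_s: 12.9
ee_pos: [487.5, -34.0, 199.8]
ee_rot: [180.0, 25.0, 91.2]
force: [-0.7, 0.8, -3.2]
gripper_width: 35.5
gripper_force: 40.0
```

```bash
python3 - <<'E'
from workcell import *
import cv2,numpy as np
s=state();print(s['ee_pos'],s['ee_rot'],s['force'],s['torque'],s['gripper_width'])
a=grab_frame('scene')[150:330,200:390,::-1];b=np.pad(grab_frame('top')[120:260,100:290,::-1],((0,40),(0,0),(0,0)))
cv2.imwrite('pics/pull.png',cv2.resize(np.hstack([a,b]),(798,378),interpolation=cv2.INTER_CUBIC))
E
```

```text
[487.49907794 -33.99131738 199.84291731] [179.98075453  24.96677351  91.20177139] [-0.72665647  0.76667023 -3.24054067] [ 0.27302652  0.07276993 -0.00146543] 35.471465746913694
```

View pics/pull.png

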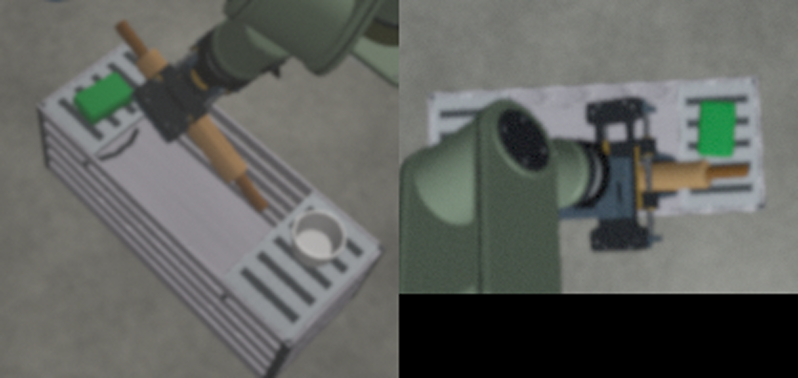

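The lower end (left panel, 265,210) is inside the opening and the pin passes above the soap without touching it. Going straight up.

>>> {"fn": "send_rows", "kwargs": {
  "deltas": [
    [[-0.014, 0, -0.03], [0, 0, 0]],
    [[-0.014, 0, -0.03], [0, 0, 0]],
    [[-0.014, 0, -0.03], [0, 0, 0]],
    [[-0.014, 0, -0.03], [0, 0, 0]],
    [[-0.014, 0, -0.03], [0, 0, 0]],
    [[-0.014, 0, -0.03], [0, 0, 0]],
    [[-0.014, 0, -0.03], [0, 0, 0]],
    [[-0.014, 0, -0.03], [0, 0, 0]],
    [[-0.014, 0, -0.03], [0, 0, 0]],
    [[-0.014, 0, -0.03], [0, 0, 0]]
  ]
}}

```text
time_s: 14.0
ee_pos: [487.4, -33.1, 365.5]
ee_rot: [-179.9, 25.0, 91.4]
force: [0.9, -0.1, -2.7]
gripper_width: 35.3
gripper_force: 40.0
```

>>> {"fn": "send_rows", "kwargs": {
  "deltas": [
    [[0, 0, 0], [0, 0.0873, 0]],
    [[0, 0, 0], [0, 0.0873, 0]],
    [[0, 0, 0], [0, 0.0873, 0]],
    [[0, 0, 0], [0, 0.0873, 0]],
    [[0, 0, 0], [0, 0.0873, 0]],
    [[0, 0, 0], [0, 0.0873, 0]],
    [[0, 0, 0], [0, 0.0873, 0]],
    [[0, 0, 0], [0, 0.0873, 0]],
    [[0, 0, 0], [0, 0.0873, 0]],
    [[0, 0, 0], [0, 0.0873, 0]]
  ]
}}

```text
time_s: 15.0
ee_pos: [487.4, -33.5, 364.9]
ee_rot: [-179.9, -0.1, 91.3]
force: [0.1, -0.7, -2.1]
gripper_width: 35.1
gripper_force: 40.0
```

>>> {"fn": "send_rows", "kwargs": {
  "deltas": [
    [[0.018, 0.012, 0], [0, 0, 0]],
    [[0.018, 0.012, 0], [0, 0, 0]],
    [[0.018, 0.012, 0], [0, 0, 0]],
    [[0.018, 0.012, 0], [0, 0, 0]],
    [[0.018, 0.012, 0], [0, 0, 0]],
    [[0.018, 0.012, 0], [0, 0, 0]],
    [[0, 0, 0], [0, 0, 0]],
    [[0, 0, 0], [0, 0, 0]],
    [[0, 0, 0], [0, 0, 0]],
    [[0, 0, 0], [0, 0, 0]]
  ]
}}

```text
time_s: 16.0
ee_pos: [522.1, 20.5, 365.5]
ee_rot: [180.0, 0.0, 91.2]
force: [1.4, -0.1, -2.8]
gripper_width: 35.2
gripper_force: 40.0
```

```bash
python3 - <<'E'
from fit import *
s=state();print(s['time_s'],s['ee_pos'],s['ee_rot'],s['force'],s['gripper_width'],np.abs(s['qvel']).max())
I={n:grab_frame(n) for n in C}
for n in C:
    for l in('ramekin','soap','mug','dispenser','pin'):
        for d in trace(n,l)[:1]: print(n,l,round(d['p'],2),d['bbox'])
a=I['scene'][130:330,180:390,::-1];b=np.pad(I['top'][110:270,90:300,::-1],((0,40),(0,0),(0,0)))
cv2.imwrite('pics/end.png',cv2.resize(np.hstack([a,b]),(798,380),interpolation=cv2.INTER_CUBIC))
E
```

```text
16.0 [522.12299787  20.50829558 365.51989146] [1.79993436e+02 6.81906968e-03 9.12245853e+01] [ 1.37483688 -0.07910785 -2.76444009] 35.18320129413959 0.17044553098525342
scene ramekin 0.82 [339.7, 249.3, 23.1, 28.8]
scene soap 0.97 [232.5, 186.4, 32.0, 23.2]
scene mug 0.96 [207.2, 119.7, 31.4, 31.7]
scene dispenser 0.97 [173.1, 124.0, 23.1, 47.3]
scene pin 0.87 [256.2, 146.6, 102.7, 87.5]
top ramekin 0.71 [127.8, 195.9, 18.0, 15.4]
top soap 0.78 [244.5, 167.4, 13.8, 26.6]
top mug 0.62 [344.4, 228.1, 40.1, 23.3]
top dispenser 0.97 [350.3, 170.0, 29.9, 25.4]
top pin 0.97 [131.1, 174.5, 114.2, 22.1]
```

View pics/end.png

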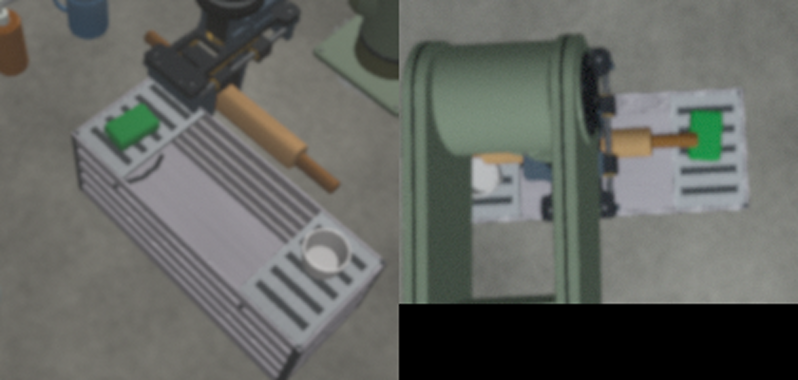

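The pin is held above the bin and looks level; cup, soap, mug and dispenser are all in place. I'll check how level it sits in the grip.

```bash
python3 - <<'E'
from fit import *
grab_frame('scene');grab_frame('top');P={n:mask(n,'pin') for n in C}
def ov(x):
    v=0
    for n in C:
        c,s=np.cos(x[4]),np.sin(x[4]);R=np.array([[1,0,0],[0,c,-s],[0,s,c]])
        a=np.zeros((384,512),np.float32)
        for L in(cyl(18,-100,100),cyl(9,-155,155)): a=np.maximum(a,sil(n,box(x[0],x[1],x[2],x[3],L@R.T)))
        # ignore regions hidden by the arm: only between the columns not in mask centre
        ok=np.ones_like(a); ys,xs=np.nonzero(P[n]); 
        v+=np.minimum(a,P[n]).sum()/P[n].sum()-0.15*a.sum()/P[n].sum()
    return v
x,v=fit(ov,[522,51,365,.022,0],[6,6,8,.04,.06]);print(np.round(x,3),v,'tilt deg',np.degrees(x[4]))
print(state()['time_s'],np.abs(state()['qvel']).max())
E
```

```text
[ 5.20709e+02  5.06080e+01  3.63682e+02  2.90000e-02 -2.00000e-02] 1.296270489692688 tilt deg -1.1297014493341835
16.8 0.05093393537023046
```

The tilt measures about 1°, within measurement error, and the arm is still. Handing in.

```bash
python3 -c "
from workcell import *
print(job_done())"
```

```text
the job is handed in; nothing more can be done
None
```

The rolling pin was lifted off its hooks, tilted and drawn out end first through the opening. It was handed in held still and level to about 1°, 360 mm above the counter over the bin, with the cup, soap, mug and dispenser left in place.

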